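Take apart the stack on the watchmaker's bench

TASK

Clear the stack on the bench: take the hexagonal press die, the lidded glass pot, the orange movement holder and the aluminium tin off one another and set each upright in the middle of the black rubber pad that has its own outline (hexagon, round, square, oblong). Turn the square holder and the oblong tin to line up with their pads, keep the glass pot upright all the while, and leave the black eye loupe standing where it is.

Things in the scene. Friction and masses are not known exactly. Their poses are not given: they have to be found in the camera images.
- die_center (a point): Steel hexagonal press die, top of the stack: hexagonal prism 26 mm across flats (30 mm across corners), 26 mm high, about 90 g. Point: its centre, 13 mm above its underside. z is up; x is square to one pair of flats (the other flats are 60 degrees on).
- pot_center (a point): Round glass crystal pot with a flat aluminium lid fixed on, second from the top: 42 mm diameter, 30 mm high in all, straight sides, about 60 g. Point: its centre, 15 mm above its underside. z is up.
- holder_center (a point): Orange plastic movement holder, third from the top: square block 58 x 58 mm, 26 mm high, flat top, about 70 g. Point: its centre, 13 mm above its underside. x and y are square to its sides, z is up.
- tin_center (a point): Closed aluminium tin, bottom of the stack, standing on the bench (z = 0): 120 mm along x, 64 mm along y, 34 mm high, about 160 g. Point: its centre, 17 mm above its underside. z is up. At the start tin, holder, pot and die stand on one another, roughly centred, each turned its own way; the stack is 116 mm high.
- hex_pad_top (a point): Hexagonal black rubber pad for the die, 50 mm across flats, 4 mm thick, fixed on the bench. Point: centre of its top face (4 mm above the bench). x is square to one pair of flats. The die may be turned any way on it.
- round_pad_top (a point): Round black rubber pad for the glass pot, 66 mm diameter, 4 mm thick, fixed on the bench. Point: centre of its top face.
- square_pad_top (a point): Square black rubber pad for the movement holder, 82 x 82 mm, 4 mm thick, fixed on the bench. Point: centre of its top face. x and y are square to its sides; the holder may stand in any of the four quarter turns.
- oblong_pad_top (a point): Oblong black rubber pad for the tin, 144 mm along x, 88 mm along y, 4 mm thick, fixed on the bench. Point: centre of its top face. The tin's long side goes along the pad's long side (x), either way round.
- loupe_center (a point): Black eye loupe standing loose on the bench among the pads, to be left alone: tapered round, 36 mm diameter at the foot, 24 mm at the top, 30 mm high. Point: its centre, 15 mm above its underside. It may stand in any of the six places that it shares with the stack and the pads; the things in these places are at least 140 mm apart, centre to centre. A small screwdriver and a spring bar tool (about 115 to 125 mm long, under 13 mm high) lie loose between them.

How it is judged:
By the outcome, as a careful person would: the job done as asked, in the order asked, and still so for the second after the job is handed in, with the robot touching nothing.
It also fails if it takes over 106 s, if anything falls off the work surface, if the arm or the gripper's body presses on something with over 40 N, if the wrist force passes 120 N, or if a joint passes its speed limit or range.

ROBOT

A 6-joint arm with a two-finger parallel gripper is mounted at the origin on the work surface. World frame = base frame: x ahead of the robot, y to its left, z up, the work surface at z = 0. Lengths are in m, angles in degrees, forces in N, time in s.
With the tool pointing down it reaches from about 0.4 to 0.825 m from the base axis. Payload 7 kg.
Tool frame: the origin (TCP) lies at the very end of the fingers, on their centre line; the grasp point (between the pads) lies 19 mm behind it (ctrl.grip_point_offset is the distance from the TCP to the grasp point, in m); x points along the fingers, z is the direction in which the jaws open and shut, and the axes are right-handed (so a half turn about x gives the same grasp; the last joint's range is limited). The gripper opens to 88 mm and grips with 3 to 60 N. Pads are 19 mm wide; open, the fingers measure 130 mm over their backs; the gripper's body (78 mm by 193 mm) begins 47 mm behind the grasp point.
Start: joints at [92.71, 20.546, 0.682, 0, -70.136, -16.507], TCP at [0.161, 0.655, 0.227] pointing down, gripper open.
Joint ranges: [-176.03, 176.03], [-82.01, 121.73], [-58.28, 71.71], [-173.87, 95.51], [-174.79, -0.11], [-173.66, 173.66]. Speed limits (degrees/s): [136.94, 136.94, 172.46, 180, 180, 180].

INTERFACE

Orientations are given as [roll, pitch, yaw] about the fixed x, y, z axes, in that order (R = Rz(yaw) Ry(pitch) Rx(roll)).
In Python, from plant import get_obs, snapshot, calibration, close_job, ctrl gives the robot as it stands.
- The arm moves only by the tool move_arm, never from a script. Its argument "commands" is a list that holds one entry, the list of rows, each a list of 4 numbers: the shift along the tool's x, y, z in cm, then the turn about the tool's x in rad. In form: [[[dx, dy, dz, spin], ...]]. A call has 1 to 8 rows; each row shifts and turns the commanded pose from where the row before left it, along the tool's axes as they then stand; what a row does not reach is not made up. A row lasts 1/10 s, in which the tool goes at most 50 mm and 8.59 degrees, less where a joint would pass 70% of its speed; a pose out of reach is approached as far as the arm can. A call with a gripper value outside its range is refused whole. "jaw" is the finger opening in cm, from 0 to 8.76, set as the call begins (left out, the last holds). The fingers move at their own pace and stop on an object; the grip force is fixed at half the most. Time passes only in rows, so rows that do not move let the fingers close. It gives the time, the measured TCP pose, the force and the opening at its end, in the units of the state.
- get_obs(): the state, without advancing time (a new reading comes with each control period).
- snapshot(name): name is "scene" or "top" or "wrist"; returns (picture, depth): 400x640x3 uint8, red, green, blue; 400x640 float32, m along the optical axis (not along the pixel's ray), 0 where there is no reading.
- calibration(name): a dict with "mtx" (3x3 intrinsics, pixels), "T" (4x4, takes a point from camera to world coordinates); the wrist camera has in their place "tool_from_camera" (4x4, takes a point from camera to tool coordinates, whose origin is the TCP and whose axes are the tool frame's). Camera axes: x right, y up, looking along -z (the intrinsics and any distortion apply to the point x, -y, -z); pixel columns grow to the right and rows downward; lengths in m; the calibration is good to about 2 mm. A picture is of the moment at which its call begins: read the wrist's pose just before it. calibration takes no time and is no camera call.
- close_job(): hands the job in, once; it reports no verdict.
The state is a dict: "clock": time; "joint_pos": joint angles; "qvel": joint speeds; "tau": joint torques, N m; "tool_pos": TCP position; "orientation": TCP orientation; "force": force on the tool from outside, world axes, zero at the start; "moment": the same for the moment, N m; "opening": finger opening in m.
Only numpy, scipy, OpenCV 4.12 (cv2) and the standard library are available. Lean on these libraries where they do the work, as an engineer would, in place of code of your own. Each camera call takes 0.05 s, during which the arm holds its last target. There are 200 camera calls.

## Working session

There is one attempt and no reset: what is moved stays moved. The work goes in short steps, Python scripts to look and compute and a tool call to move; the robot and the scene stay as the last step left them, time stands still between calls to the robot, and variables do not carry over. Pictures are saved under pics/ and viewed, about 12 in all and at most 16, crops included, and the job is handed in when it is done.

Besides the shell and the picture viewer there is one more tool, called after "Emit:" as name(argument=value, ...), one argument or row to a line, values as JSON. move_arm: Moves the arm, as the interface text tells. Its arguments: {"type":"object","properties":{"commands":{"type":"array"},"jaw":{"type":"number"}},"required":["commands"]}

```bash
ls; mkdir -p pics; python3 - <<'E'
from plant import *
import cv2,numpy as np
o=get_obs();print({k:np.round(v,3).tolist() for k,v in o.items()})
for n in("top","scene"):
    p,d=snapshot(n);cv2.imwrite(f"pics/{n}0.png",p[:,:,::-1]);np.savez(f"{n}0.npz",p=p,d=d)
for n in("top","scene","wrist"):print(n,{k:np.round(v,4).tolist() for k,v in calibration(n).items()})
print(get_obs()['clock'],ctrl.grip_point_offset)
E
```

```text
pics
{'clock': 0.0, 'joint_pos': [92.71, 20.592, 0.635, -0.022, -70.136, -16.507], 'qvel': [0.102, 0.072, 0.099, -0.048, 0.078, 0.011], 'tau': [0.001, -58.272, 29.306, 6.998, 0.007, -0.0], 'tool_pos': [0.161, 0.655, 0.226], 'orientation': [4.155, 89.904, -99.649], 'force': [0.212, -0.065, -0.137], 'moment': [0.044, 0.024, -0.045], 'opening': 0.088}
top {'mtx': [[364.7649, 0.0, 325.8012], [0.0, 364.7649, 193.3885], [0.0, 0.0, 1.0]], 'T': [[-0.0056, 0.9966, -0.0827, 0.4794], [-0.9996, -0.0078, -0.0262, -0.0105], [-0.0268, 0.0825, 0.9962, 0.89], [0.0, 0.0, 0.0, 1.0]]}
scene {'mtx': [[398.7515, 0.0, 319.6976], [0.0, 398.7515, 201.4165], [0.0, 0.0, 1.0]], 'T': [[-0.8404, -0.3026, 0.4496, 0.8961], [0.5419, -0.4742, 0.6939, 0.5363], [0.0032, 0.8268, 0.5625, 0.5359], [0.0, 0.0, 0.0, 1.0]]}
wrist {'mtx': [[356.922, 0.0, 321.9987], [0.0, 356.922, 198.667], [0.0, 0.0, 1.0]], 'tool_from_camera': [[-0.0004, 0.3075, -0.9516, -0.1571], [-0.0004, 0.9516, 0.3075, 0.083], [1.0, 0.0005, -0.0003, 0.0008], [0.0, 0.0, 0.0, 1.0]]}
0.1 0.0188
```

View pics/top0.png

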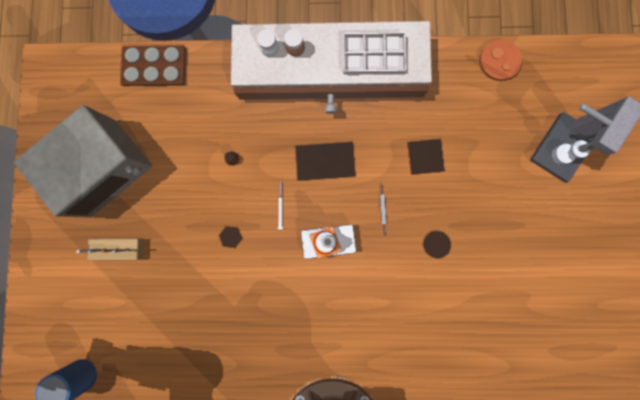

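View pics/scene0.png

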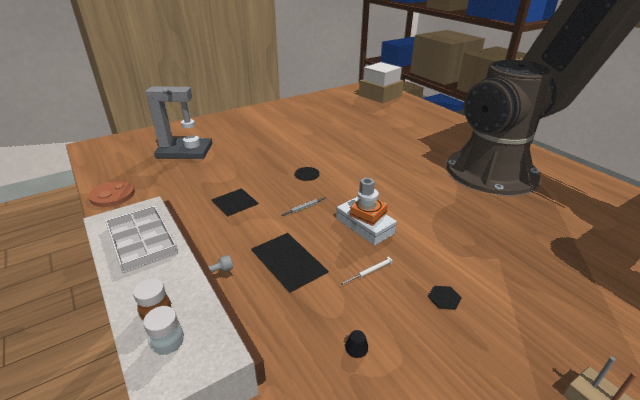

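The top view shows the stack at (327,242), the hexagon pad at (230,237), the round pad at (437,244), the square pad at (426,156), the oblong pad at (326,160) and the loupe at (232,158). The scene view agrees with this.

```bash
cat > h.py <<'E'
import numpy as np,cv2
from plant import *
from scipy.spatial.transform import Rotation as Ro
def tool(o):
    T=np.eye(4);T[:3,:3]=Ro.from_euler('xyz',o['orientation'],degrees=True).as_matrix();T[:3,3]=o['tool_pos'];return T
def shot(n,save=None):
    o=get_obs();c=calibration(n);p,d=snapshot(n)
    T=c['T'] if 'T' in c else tool(o)@np.array(c['tool_from_camera'])
    if save:cv2.imwrite(f'pics/{save}.png',p[:,:,::-1])
    return p,d,np.array(c['mtx']),np.array(T),c
def cast(uv,K,T,z):
    uv=np.atleast_2d(uv).astype(float)
    r=np.c_[(uv[:,0]-K[0,2])/K[0,0],-(uv[:,1]-K[1,2])/K[1,1],-np.ones(len(uv))]@T[:3,:3].T
    return T[:3,3]+r*((z-T[2,3])/r[:,2])[:,None]
def proj(P,K,T):
    q=(np.atleast_2d(P)-T[:3,3])@T[:3,:3]
    return np.c_[K[0,0]*q[:,0]/-q[:,2]+K[0,2],K[1,1]*-q[:,1]/-q[:,2]+K[1,2]]
def blobs(m,K,T,z,lo=60,box=None):
    "contours of mask -> list of (px centre, world centre, sizes mm, angle deg of long side, area mm2)"
    out=[]
    for c in cv2.findContours(m.astype(np.uint8),cv2.RETR_EXTERNAL,cv2.CHAIN_APPROX_NONE)[0]:
        if cv2.contourArea(c)<lo:continue
        w=cast(c[:,0],K,T,z)[:,:2]
        a=(w*1000).astype(np.float32)
        (cx,cy),(s,t),an=cv2.minAreaRect(a);M=cv2.moments(a)
        an=an if s>=t else an+90
        out.append((c[:,0].mean(0).round(0).tolist(),[round(M['m10']/M['m00'],1),round(M['m01']/M['m00'],1)],[round(cx,1),round(cy,1)],sorted([round(s,1),round(t,1)]),round((an+90)%180-90,1)))
    return out
def go(P,yaw=None,o=None):
    "shift in tool axes (cm) to put TCP at P; spin (rad) to bring jaw axis to heading yaw (mod 180)"
    o=o or get_obs();T=tool(o);d=T[:3,:3].T@(np.array(P)-T[:3,3])*100
    z=T[:3,2];h=np.degrees(np.arctan2(z[1],z[0]))
    print('tcp',np.round(o['tool_pos'],4),'jaw heading',round(h,2),'tool shift cm',np.round(d,2),'xaxis',np.round(T[:3,0],3),'t',o['clock'],'j6',round(o['joint_pos'][5],1))
    if yaw is not None:
        e=(yaw-h+90)%180-90;print('spin rad about tool x:',round(-np.radians(e),3),'or',round(-np.radians(e-np.sign(e)*180),3))
E
python3 - <<'E'
from h import *
f=np.load('top0.npz');p=f['p'];d=f['d'];c=calibration('top');K=c['mtx'];T=np.array(c['T'])
m=p.max(2)<75
m[:120]=0;m[290:]=0;m[:,:190]=0;m[:,500:]=0
for b in blobs(m,K,T,.004,30):print(b)
# heights
hsv=cv2.cvtColor(p,cv2.COLOR_RGB2HSV)
v,u=np.mgrid[:400,:640];uv=np.c_[u.ravel(),v.ravel()]
r=np.stack([(u-K[0,2])/K[0,0],-(v-K[1,2])/K[1,1],-np.ones_like(u)],-1)*d[...,None]
W=r@T[:3,:3].T+T[:3,3]
s=np.zeros((400,640),bool);s[215:270,290:365]=1
for lo,hi,zt in((.022,.046,.034),(.05,.07,.06),(.08,.1,.09),(.106,.13,.116)):
    mm=s&(W[...,2]>lo)&(W[...,2]<hi);w=W[mm]
    print(zt,mm.sum(),w.mean(0).round(4) if mm.sum() else '')
    for b in blobs(s&(W[...,2]>lo),K,T,zt,20):print('  ',b)
print('bench z',np.median(W[260:290,250:400,2]))
go([.45,0,.2],0)
E
```

```text
([437.0, 244.0], [429.5, -251.9], [429.5, -251.2], [56.1, 57.9], 43.9)
([230.0, 236.0], [449.5, 245.8], [449.6, 245.2], [41.1, 46.7], 89.8)
([232.0, 158.0], [642.7, 244.8], [642.6, 244.7], [25.0, 30.2], 89.4)
([325.0, 161.0], [634.1, 14.2], [634.0, 14.2], [81.3, 137.4], -86.5)
([426.0, 156.0], [642.5, -231.7], [642.4, -231.7], [75.0, 76.1], -85.2)
0.034 777 [0.4403 0.002  0.0344]
   ([328.0, 241.0], [438.6, 8.3], [438.1, 8.0], [68.9, 120.2], -81.8)
0.06 365 [0.4366 0.016  0.0604]
   ([325.0, 242.0], [437.8, 14.7], [437.8, 14.7], [57.8, 57.8], -70.7)
0.09 156 [0.4408 0.0157 0.0903]
   ([325.0, 241.0], [440.8, 12.4], [440.7, 11.8], [39.9, 40.0], -45.4)
0.116 136 [0.4419 0.008  0.1163]
   ([327.0, 242.0], [441.9, 8.0], [441.9, 7.9], [25.3, 27.2], -0.3)
bench z 0.0004293706294679067
tcp [0.1609 0.6551 0.2257] jaw heading -103.81 tool shift cm [ 2.66 43.71 56.71] xaxis [-0.    -0.002 -1.   ] t 0.1 j6 -16.5
spin rad about tool x: 1.33 or -1.812
```

Emit:
move_arm(
  commands=[
    [[0,3.4,3.5,0],[0,3.4,3.5,0],[0,3.4,3.5,0],[0,3.4,3.5,0],[0,3.4,3.5,0],[0,3.4,3.5,0],[0,3.4,3.5,0],[0,3.4,3.5,0]],
  ],
)

```text
clock: 0.9
tool_pos: [0.3587, 0.3167, 0.2265]
orientation: [-121.0, 90.0, 135.2]
force: [1.5, 0.4, 0.1]
opening: 0.0876
```

Emit:
move_arm(
  commands=[
    [[0,2.2,4,0],[0,2.2,4,0],[0,2.2,4,0],[0,2.2,4,0],[0,2.2,4,0],[0,2.2,4,0],[0,2.2,4,0],[0,0,0,0]],
  ],
)

```text
clock: 1.7
tool_pos: [0.4412, 0.0057, 0.2262]
orientation: [-35.2, 89.9, -139.3]
force: [-0.3, 1.9, -0.7]
opening: 0.0872
```

```bash
python3 - <<'E'
from h import *
go([.442,.008,.22],0);o=get_obs();print(np.round(o['joint_pos'],1))
p,d,K,T,c=shot('wrist','w1');np.savez('w1.npz',p=p,d=d,K=K,T=T);print(c.keys())
print(proj([[.442,.008,.116],[.45,.246,.004],[.44,-.05,.034]],K,T))
E
```

```text
tcp [0.4412 0.0057 0.2262] jaw heading -104.13 tool shift cm [ 0.62  0.02 -0.25] xaxis [-0.001 -0.001 -1.   ] t 1.7 j6 49.3
spin rad about tool x: 1.324 or -1.817
[ 26.5  -2.1 -27.1   0.  -65.1  49.3]
dict_keys(['mtx', 'tool_from_camera'])
[[317.63096527 194.2210206 ]
 [111.93187667 207.6209367 ]
 [375.60299776 157.92135502]]
```

View pics/w1.png

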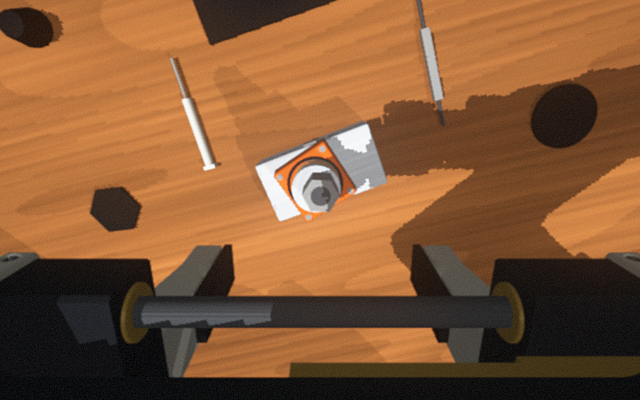

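The wrist view shows the die on the pot at (320,190), with the stack clear around it. I'll measure each layer using depth.

```bash
cat >> h.py <<'E'
def world(d,K,T):
    v,u=np.mgrid[:d.shape[0],:d.shape[1]]
    return (np.stack([(u-K[0,2])/K[0,0],-(v-K[1,2])/K[1,1],-np.ones_like(u)],-1)*d[...,None])@T[:3,:3].T+T[:3,3]
E
python3 - <<'E'
from h import *
f=np.load('w1.npz');p,d,K,T=[f[k] for k in 'pdKT'];W=world(d,K,T)
s=np.zeros((400,640),bool);s[110:235,240:400]=1
for zt in(.034,.06,.09,.116):
    mm=s&(abs(W[...,2]-zt)<.006)&(d>0)
    print(zt,mm.sum(),np.median(W[mm][:,2]).round(4))
    for b in blobs(mm,K,T,zt,40):print('  ',b)
    if zt==.116:
        c=max(cv2.findContours(mm.astype(np.uint8),0,1)[0],key=cv2.contourArea)
        w=cast(c[:,0],K,T,zt)[:,:2]*1000;w-=w.mean(0)
        a=np.arange(0,180,5);e=[np.ptp(w@[np.cos(np.radians(t)),np.sin(np.radians(t))]) for t in a]
        print(dict(zip(a.tolist(),np.round(e,1).tolist())))
        hc=np.mean(np.exp(6j*np.arctan2(w[:,1],w[:,0]))*(np.hypot(*w.T)-np.hypot(*w.T).mean()));print('corner dir mod60',np.degrees(np.angle(hc))/6)
m=(p.max(2)<75);m[235:]=0
for b in blobs(m,K,T,.004,300):print(b)
E
```

```text
0.034 3755 0.0328
   ([283.0, 177.0], [436.4, 51.7], [435.7, 32.9], [65.8, 66.3], -83.2)
   ([358.0, 158.0], [444.4, -33.4], [442.3, -30.9], [43.8, 64.3], 7.7)
0.06 1643 0.0588
   ([314.0, 182.0], [442.9, 13.2], [437.2, 13.1], [57.7, 57.9], 19.4)
0.09 760 0.0888
   ([314.0, 184.0], [447.3, 14.9], [442.6, 11.9], [36.1, 42.1], -69.0)
0.116 949 0.1148
   ([320.0, 194.0], [441.0, 6.5], [441.2, 6.7], [27.1, 29.0], 75.8)
{0: 29.5, 5: 30.0, 10: 30.2, 15: 30.1, 20: 29.9, 25: 29.4, 30: 28.7, 35: 27.9, 40: 26.9, 45: 26.5, 50: 27.2, 55: 28.0, 60: 28.6, 65: 29.0, 70: 29.1, 75: 29.1, 80: 28.9, 85: 28.7, 90: 28.1, 95: 27.4, 100: 26.7, 105: 26.5, 110: 27.5, 115: 28.3, 120: 29.0, 125: 29.5, 130: 29.8, 135: 29.9, 140: 29.8, 145: 29.4, 150: 28.8, 155: 28.0, 160: 27.5, 165: 27.2, 170: 28.0, 175: 28.9}
corner dir mod60 12.845304894862862
([115.0, 208.0], [447.5, 243.4], [447.5, 243.5], [49.2, 56.4], 82.3)
([564.0, 115.0], [428.2, -251.4], [428.3, -251.5], [65.5, 67.8], 58.4)
([26.0, 26.0], [641.5, 247.8], [641.1, 249.0], [33.4, 50.2], 75.9)
([258.0, 12.0], [599.6, 40.1], [589.4, 24.3], [37.5, 131.7], 75.9)
```

Emit:
move_arm(
  commands=[
    [[0,0,-0.15,-0.123],[0,0,0,-0.123],[0,0,0,-0.123],[2,0,0,-0.123],[4,0,0,0],[4,0,0,0],[2.2,0,0,0],[1,0,0,0]],
  ],
)

```text
clock: 2.55
tool_pos: [0.44, 0.0119, 0.0925]
orientation: [-82.5, 89.8, -158.1]
force: [-0.2, 0.2, -0.3]
opening: 0.0875
```

Emit:
move_arm(
  commands=[
    [[0,0,0,0],[0,0,0,0],[0,0,0,0],[0,0,0,0],[0,0,0,0],[0,0,0,0],[0,0,0,0],[0,0,0,0]],
  ],
  jaw=2,
)

```text
clock: 3.35
tool_pos: [0.4416, 0.0114, 0.0947]
orientation: [57.1, 90.0, -18.5]
force: [0.6, -0.2, 1.2]
opening: 0.0291
```

```bash
python3 - <<'E'
from h import *
go([.449,.245,.15],104);print(get_obs()['opening'],np.round(get_obs()['force'],1))
E
```

```text
tcp [0.4416 0.0114 0.0947] jaw heading -75.61 tool shift cm [ -5.53   6.53 -22.44] xaxis [ 0. -0. -1.] t 3.35 j6 77.2
spin rad about tool x: 0.007 or -3.135
0.02911696881426379 [ 0.6 -0.2  1.2]
```

Emit:
move_arm(
  commands=[
    [[0,0,0,0],[0,0,0,0],[0,0,0,0]],
  ],
  jaw=1.5,
)

```text
clock: 3.65
tool_pos: [0.4416, 0.0114, 0.0946]
orientation: [-9.1, 90.0, -84.7]
force: [-0.6, -1.9, 1.7]
opening: 0.0258
```

```bash
python3 - <<'E'
from h import *
p,d,K,T,c=shot('wrist','w2')
go([.449,.245,.15],104);print(get_obs()['opening'],np.round(get_obs()['force'],1))
E
```

```text
tcp [0.4415 0.0114 0.0946] jaw heading -75.6 tool shift cm [ -5.54   6.53 -22.44] xaxis [ 0. -0. -1.] t 3.7 j6 77.2
spin rad about tool x: 0.007 or -3.135
0.025795113735390972 [-1.3 -1.7  2.7]
```

View pics/w2.png

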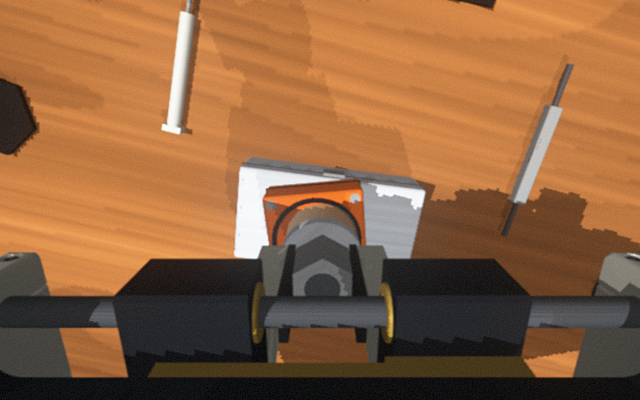

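The opening is 25.8 mm, so the die is gripped on its flats. I'll lift it and carry it over.

Emit:
move_arm(
  commands=[
    [[-1.5,0,0,0],[-4,0,0,0],[0,1.3,-4.5,0],[0,1.3,-4.5,0],[0,1.3,-4.5,0],[0,1.3,-4.5,0],[0,1.3,-4.5,0],[0,0,0,0]],
  ],
)

```text
clock: 4.5
tool_pos: [0.449, 0.2505, 0.1493]
orientation: [120.5, 89.9, 45.2]
force: [-0.6, -0.3, -1.1]
opening: 0.0257
```

Emit:
move_arm(
  commands=[
    [[2,0,0,0],[0,0,0,0],[0,0,0,0]],
  ],
)

```text
clock: 4.8
tool_pos: [0.4482, 0.2451, 0.1293]
orientation: [-55.2, 89.9, -130.8]
force: [0.4, 0.6, -0.3]
opening: 0.0259
```

```bash
python3 - <<'E'
from h import *
o=get_obs()
p,d,K,T,c=shot('wrist','w3')
go([.4485,.2445,.0095],o=o);print(o['opening'])
m=p.max(2)<75
print(proj([.4485,.2445,.004],K,T),o['force'])
for b in blobs(m,K,T,.004,300):print(b)
E
```

```text
tcp [0.4482 0.2451 0.1293] jaw heading -75.61 tool shift cm [11.98  0.03  0.05] xaxis [-0.001 -0.001 -1.   ] t 4.8 j6 53.7
0.025875706277678594
[[322.16578326 188.38050853]] [ 0.37376928  0.62335681 -0.27339596]
([341.0, 333.0], [302.2, 209.1], [321.1, 213.9], [184.4, 649.9], -75.7)
([321.0, 189.0], [447.4, 245.7], [447.6, 245.8], [48.4, 55.8], 23.2)
([614.0, 43.0], [607.1, 65.7], [610.9, 60.9], [52.1, 54.0], 3.9)
```

View pics/w3.png

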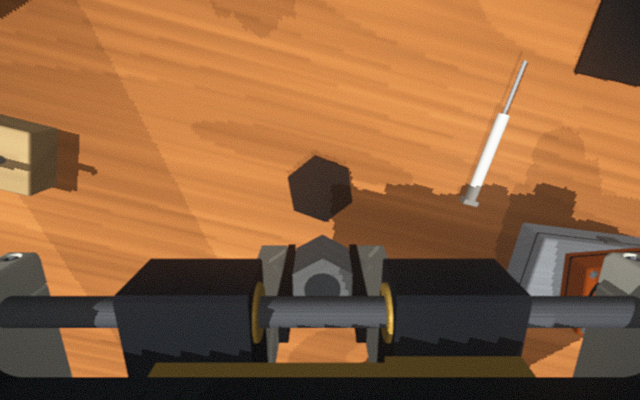

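The hexagon pad is at (321,189), straight below the held die. I'll lower it.

Emit:
move_arm(
  commands=[
    [[4,0,0,0],[4,0,0,0],[2.4,0,0,0],[1,0,0,0],[0.5,0,0,0],[0,0,0,0],[0,0,0,0]],
  ],
)

```text
clock: 5.55
tool_pos: [0.4494, 0.2464, 0.0119]
orientation: [120.9, 89.9, 45.3]
force: [0.7, -0.5, -1.3]
opening: 0.0257
```

Emit:
move_arm(
  commands=[
    [[0,0,0,0],[0,0,0,0],[0,0,0,0],[0,0,0,0]],
  ],
  jaw=6.5,
)

```text
clock: 5.95
tool_pos: [0.4487, 0.2458, 0.0109]
orientation: [122.2, 90.0, 46.6]
force: [-0.1, 0.2, -0.4]
opening: 0.0519
```

Emit:
move_arm(
  commands=[
    [[-2,0,0,0],[-4,0,0,0],[-5,0,0,0],[-5,0,0,0],[0,0,0,0],[0,0,0,0],[0,0,0,0]],
  ],
)

```text
clock: 6.65
tool_pos: [0.4479, 0.2451, 0.1697]
orientation: [-71.1, 89.9, -146.7]
force: [-0.1, -0.5, 0.2]
opening: 0.0646
```

```bash
python3 - <<'E'
from h import *
o=get_obs();p,d,K,T,c=shot('wrist','w4');go([.44,.012,.19],o=o);W=world(d,K,T)
mm=(abs(W[...,2]-.030)<.006)&(np.hypot(W[...,0]-.448,W[...,1]-.245)<.04)&(d>0)
for b in blobs(mm,K,T,.03,40):print('die',b)
E
```

```text
tcp [0.4479 0.2451 0.1697] jaw heading -75.62 tool shift cm [-2.01 -6.56 22.38] xaxis [-0.001 -0.001 -1.   ] t 6.65 j6 53.7
die ([320.0, 184.0], [447.3, 245.9], [446.9, 245.7], [25.2, 29.6], 14.3)
```

Emit:
move_arm(
  commands=[
    [[-2,-1.3,4.4,0],[0,-1.3,4.5,0],[0,-1.3,4.5,0],[0,-1.3,4.5,0],[0,-1.3,4.5,0],[0,0,0,0],[0,0,0,0],[0,0,0,0]],
  ],
  jaw=8.7,
)

```text
clock: 7.5
tool_pos: [0.4411, 0.0128, 0.1898]
orientation: [-79.6, 89.9, -155.2]
force: [0.9, -0.2, -0.2]
opening: 0.0869
```

```bash
python3 - <<'E'
from h import *
o=get_obs();p,d,K,T,c=shot('wrist','w5');W=world(d,K,T)
s=np.hypot(W[...,0]-.44,W[...,1]-.01)<.09
for zt in(.06,.09):
    mm=(abs(W[...,2]-zt)<.006)&s&(d>0)
    print(zt,mm.sum(),np.median(W[mm][:,2]).round(4))
    for b in blobs(mm,K,T,zt,40):print('  ',b)
go([.44,.012,.065],o=o)
E
```

```text
0.06 2014 0.0589
   ([320.0, 188.0], [443.3, 20.0], [437.1, 13.8], [57.3, 58.1], 19.5)
0.09 2323 0.0889
   ([323.0, 200.0], [439.7, 11.3], [439.8, 11.3], [41.1, 42.3], 14.4)
tcp [0.4411 0.0128 0.1898] jaw heading -75.61 tool shift cm [12.48 -0.11  0.05] xaxis [-0.001 -0.001 -1.   ] t 7.5 j6 77.0
```

View pics/w5.png

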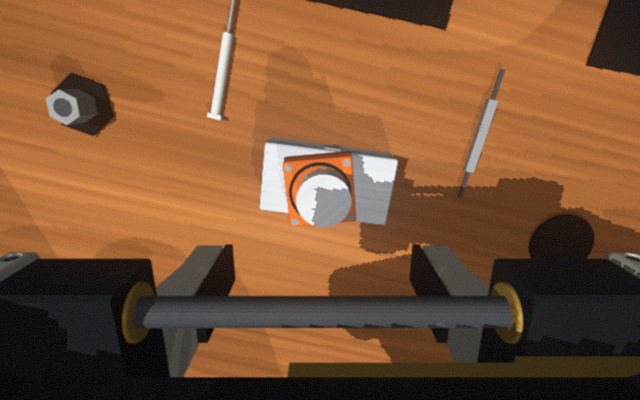

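The pot is at (323,200) on top of the holder, and the die is standing on its pad.

Emit:
move_arm(
  commands=[
    [[4,-0.15,0.1,0],[4,0,0,0],[3,0,0,0],[1.4,0,0,0],[0,0,0,0]],
  ],
)

```text
clock: 8.05
tool_pos: [0.4386, 0.0117, 0.0644]
orientation: [-79.7, 89.7, -155.2]
force: [-0.2, -0.3, -0.2]
opening: 0.0868
```

Emit:
move_arm(
  commands=[
    [[0,0,0,0],[0,0,0,0],[0,0,0,0],[0,0,0,0],[0,0,0,0],[0,0,0,0],[0,0,0,0],[0,0,0,0]],
  ],
  jaw=3.2,
)

```text
clock: 8.85
tool_pos: [0.4402, 0.0112, 0.0668]
orientation: [81.1, 90.0, 5.5]
force: [-0.7, 0.9, 3.2]
opening: 0.0413
```

```bash
python3 - <<'E'
from h import *
o=get_obs();go([.429,-.2515,.12],o=o);print(o['opening'],o['force'])
E
```

```text
tcp [0.4402 0.0112 0.0668] jaw heading -75.61 tool shift cm [-5.33 -7.61 25.17] xaxis [ 0.  0. -1.] t 8.85 j6 77.1
0.04133101086076391 [-0.66132433  0.86822483  3.22402218]
```

Emit:
move_arm(
  commands=[
    [[-1.5,0,0,0],[-3.8,0,0,0],[0,-1.0,3.2,0],[0,-1.3,4.4,0],[0,-1.3,4.4,0],[0,-1.3,4.4,0],[0,-1.3,4.4,0],[0,-1.3,4.4,0]],
  ],
)

```text
clock: 9.65
tool_pos: [0.4296, -0.2534, 0.1195]
orientation: [95.0, 90.0, 19.4]
force: [0.6, -0.5, 0.1]
opening: 0.0414
```

Emit:
move_arm(
  commands=[
    [[0,0,0,0],[0,0,0,0],[0,0,0,0]],
  ],
)

```text
clock: 9.95
tool_pos: [0.4298, -0.2511, 0.1193]
orientation: [-127.7, 90.0, 156.7]
force: [-0.4, 0.3, -0.4]
opening: 0.0415
```

```bash
python3 - <<'E'
from h import *
o=get_obs();p,d,K,T,c=shot('wrist','w6');print(o['opening'])
for b in blobs(p.max(2)<75,K,T,.004,300):print(b)
go([.429,-.2515,.012],o=o)
E
```

```text
0.041524378145939886
([329.0, 339.0], [291.7, -278.5], [304.3, -281.1], [165.7, 626.4], -75.6)
([324.0, 192.0], [431.1, -252.8], [431.7, -252.8], [58.6, 63.9], -79.7)
tcp [ 0.4298 -0.2511  0.1193] jaw heading -75.61 tool shift cm [10.73 -0.08  0.02] xaxis [-0.001  0.    -1.   ] t 9.95 j6 112.0
```

Emit:
move_arm(
  commands=[
    [[4,0,0,0],[3.5,0,0,0],[2,0,0,0],[0.8,0,0,0],[0.4,0,0,0],[0.05,0,0,0],[0,0,0,0]],
  ],
)

```text
clock: 10.7
tool_pos: [0.431, -0.2514, 0.013]
orientation: [64.0, 89.9, -11.6]
force: [0.1, 0.4, -0.3]
opening: 0.0414
```

Emit:
move_arm(
  commands=[
    [[0,0,0,0],[0,0,0,0],[0,0,0,0],[0,0,0,0],[0,0,0,0]],
  ],
  jaw=8.7,
)

```text
clock: 11.2
tool_pos: [0.4301, -0.2516, 0.0122]
orientation: [60.8, 90.0, -14.8]
force: [0.0, -0.2, -1.0]
opening: 0.0761
```

Emit:
move_arm(
  commands=[
    [[-2,0,0,0],[-4,0,0,0],[-5,0,0,0],[-5,0,0,0],[0,0,0,0],[0,0,0,0],[0,0,0,0]],
  ],
)

```text
clock: 11.9
tool_pos: [0.4293, -0.2513, 0.1712]
orientation: [-129.1, 89.9, 155.3]
force: [-0.1, 0.1, -0.2]
opening: 0.087
```

```bash
python3 - <<'E'
from h import *
o=get_obs();p,d,K,T,c=shot('wrist','w7');W=world(d,K,T);print(o['opening'])
mm=(abs(W[...,2]-.034)<.006)&(np.hypot(W[...,0]-.43,W[...,1]+.25)<.06)&(d>0)
for b in blobs(mm,K,T,.034,40):print('pot',b)
go([.4375,.0138,.16],19.5,o=o);go([.4375,.0138,.16],-70.5,o=o)
E
```

```text
0.08698571918950546
pot ([322.0, 183.0], [430.6, -251.5], [430.8, -251.2], [41.1, 41.6], 14.4)
tcp [ 0.4293 -0.2513  0.1712] jaw heading -75.63 tool shift cm [  1.13   7.38 -25.47] xaxis [-0.001  0.001 -1.   ] t 11.9 j6 112.1
spin rad about tool x: 1.481 or -1.66
tcp [ 0.4293 -0.2513  0.1712] jaw heading -75.63 tool shift cm [  1.13   7.38 -25.47] xaxis [-0.001  0.001 -1.   ] t 11.9 j6 112.1
spin rad about tool x: -0.089 or 3.052
```

Emit:
move_arm(
  commands=[
    [[0,1.23,-4.2,0],[0,1.23,-4.25,0],[0,1.23,-4.25,0],[0,1.23,-4.25,0],[0,1.23,-4.25,0],[0,1.23,-4.25,-0.089],[0,0,0,0],[0,0,0,0]],
  ],
)

```text
clock: 12.75
tool_pos: [0.4376, 0.0142, 0.1709]
orientation: [-84.5, 89.8, -154.8]
force: [-0.7, -0.0, 0.4]
opening: 0.0871
```

Emit:
move_arm(
  commands=[
    [[0,0,0,0]],
  ],
)

```text
clock: 12.85
tool_pos: [0.4377, 0.0127, 0.1711]
orientation: [-83.8, 89.9, -154.4]
force: [0.0, -0.6, -0.4]
opening: 0.0868
```

```bash
python3 - <<'E'
from h import *
o=get_obs();p,d,K,T,c=shot('wrist','w8');W=world(d,K,T)
s=np.hypot(W[...,0]-.44,W[...,1]-.01)<.09
for zt in(.034,.06):
    mm=(abs(W[...,2]-zt)<.006)&s&(d>0)
    print(zt,mm.sum(),np.median(W[mm][:,2]).round(4))
    for b in blobs(mm,K,T,zt,40):
        print('  ',b)
        if zt==.06:go([b[2][0]/1000,b[2][1]/1000,.040],b[4],o=o)
mm=(W[...,2]>.026)&s
for b in blobs(mm,K,T,.034,40):print('tin all',b)
for b in blobs(p.max(2)<75,K,T,.004,300):print('dark',b)
E
```

```text
0.034 5062 0.0329
   ([375.0, 192.0], [444.8, -34.3], [442.1, -30.6], [42.3, 63.9], 6.9)
   ([292.0, 166.0], [435.5, 51.1], [435.8, 30.3], [65.8, 72.7], -83.2)
0.06 5088 0.0591
   ([320.0, 192.0], [437.2, 14.0], [437.2, 13.9], [56.7, 57.3], -70.6)
tcp [0.4377 0.0127 0.1711] jaw heading -70.54 tool shift cm [13.11  0.02 -0.13] xaxis [-0.002 -0.001 -1.   ] t 12.85 j6 81.8
spin rad about tool x: 0.001 or -3.141
tin all ([326.0, 327.0], [286.8, -40.1], [299.4, -34.0], [180.4, 677.6], -70.6)
tin all ([325.0, 187.0], [436.0, 7.6], [432.6, 6.7], [78.4, 119.0], -82.8)
dark ([327.0, 325.0], [261.7, -49.1], [281.4, -40.1], [207.6, 746.8], -70.6)
dark ([321.0, 194.0], [419.3, 7.3], [419.2, 7.3], [60.7, 60.8], 64.6)
dark ([74.0, 77.0], [449.6, 238.4], [448.4, 242.3], [48.9, 56.3], 24.8)
dark ([630.0, 60.0], [614.9, -202.0], [616.8, -195.2], [26.7, 63.7], 34.8)
dark ([422.0, 9.0], [598.6, -28.3], [590.2, -16.1], [24.4, 97.0], -70.6)
```

View pics/w8.png

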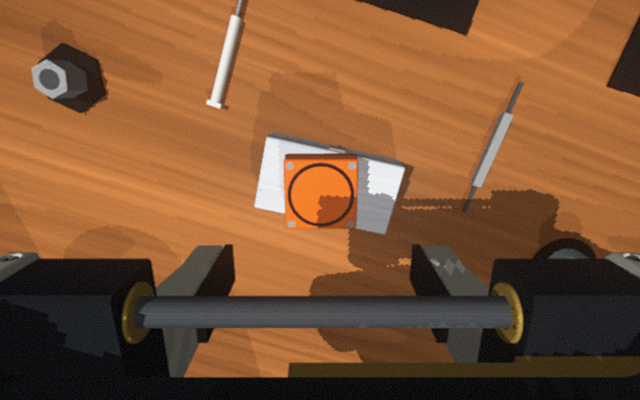

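The holder is at (320,192), square to the jaws, with the fingers clear of it.

Emit:
move_arm(
  commands=[
    [[4,0,-0.12,0],[4,0,0,0],[3,0,0,0],[1.5,0,0,0],[0.5,0,0,0],[0,0,0,0],[0,0,0,0]],
  ],
)

```text
clock: 13.6
tool_pos: [0.4385, 0.0142, 0.0428]
orientation: [88.8, 89.9, 18.2]
force: [-0.3, -0.1, -0.3]
opening: 0.087
```

Emit:
move_arm(
  commands=[
    [[0,0,0,0],[0,0,0,0],[0,0,0,0],[0,0,0,0],[0,0,0,0],[0,0,0,0],[0,0,0,0]],
  ],
  jaw=5,
)

```text
clock: 14.3
tool_pos: [0.438, 0.0146, 0.0423]
orientation: [89.4, 90.0, 18.9]
force: [-0.9, 0.0, 5.5]
opening: 0.0576
```

```bash
python3 - <<'E'
from h import *
o=get_obs();go([.6425,-.2317,.10],-85.2,o=o);print(o['opening'],o['force'])
E
```

```text
tcp [0.438  0.0146 0.0423] jaw heading -70.5 tool shift cm [-5.77 11.06 30.04] xaxis [ 0.  0. -1.] t 14.3 j6 81.6
spin rad about tool x: 0.257 or -2.885
0.05761500421561188 [-9.23721327e-01  2.34729214e-03  5.46679375e+00]
```

Emit:
move_arm(
  commands=[
    [[-1.5,0,0,0],[-4,0,0,0],[-1.5,1.58,4.3,0],[0,1.58,4.3,0],[0,1.58,4.3,0],[0,1.58,4.3,0],[0,1.58,4.3,0],[0,1.58,4.3,0]],
  ],
)

```text
clock: 15.1
tool_pos: [0.614, -0.1988, 0.1113]
orientation: [-123.0, 89.9, 166.5]
force: [1.6, 1.5, -1.3]
opening: 0.0579
```

Emit:
move_arm(
  commands=[
    [[0,1.58,4.25,0],[0,0,0,0.128],[0,0,0,0.129],[0,0,0,0],[0,0,0,0]],
  ],
)

```text
clock: 15.6
tool_pos: [0.6421, -0.2318, 0.1115]
orientation: [-106.0, 90.0, 169.0]
force: [-0.2, 0.4, -1.4]
opening: 0.0578
```

```bash
python3 - <<'E'
from h import *
o=get_obs();p,d,K,T,c=shot('wrist','w9');print(o['opening'])
for b in blobs(p.max(2)<75,K,T,.004,300):print(b)
go([.6425,-.2317,.0135],-85.2,o=o);print(proj([[.6425,-.2317,.004]],K,T))
E
```

```text
0.05782361086556408
([330.0, 336.0], [513.2, -234.3], [526.0, -240.1], [174.2, 608.7], -85.1)
([320.0, 173.0], [658.0, -231.5], [658.4, -231.2], [47.1, 80.1], -85.0)
([48.0, 181.0], [633.0, -22.4], [634.6, -17.4], [85.8, 86.2], 3.6)
tcp [ 0.6421 -0.2318  0.1115] jaw heading -85.01 tool shift cm [ 9.8   0.05 -0.  ] xaxis [-0.001  0.    -1.   ] t 15.6 j6 98.5
spin rad about tool x: 0.003 or -3.138
[[321.27634424 194.69472215]]
```

View pics/w9.png

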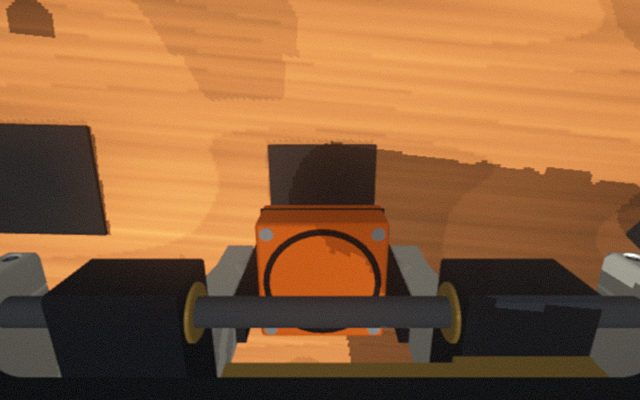

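The square pad's visible part, rows 145–205, is lined up under the held holder. I'll lower it.

Emit:
move_arm(
  commands=[
    [[4,0,0,0],[3,0,0,0],[1.6,0,0,0],[0.7,0,0,0],[0.4,0,0,0],[0.05,0,0,0],[0,0,0,0]],
  ],
)

```text
clock: 16.35
tool_pos: [0.6432, -0.232, 0.0157]
orientation: [75.8, 89.9, -9.4]
force: [0.1, 0.2, -0.8]
opening: 0.0575
```

Emit:
move_arm(
  commands=[
    [[0,0,0,0],[0,0,0,0],[0,0,0,0],[0,0,0,0],[0,0,0,0]],
  ],
  jaw=8.7,
)

```text
clock: 16.85
tool_pos: [0.6424, -0.2319, 0.0147]
orientation: [70.8, 90.0, -14.4]
force: [-0.3, -0.4, 0.3]
opening: 0.0863
```

Emit:
move_arm(
  commands=[
    [[-2,0,0,0],[-4,0,0,0],[-5,0,0,0],[-5,0,0,0],[0,0,0,0],[0,0,0,0],[0,0,0,0]],
  ],
)

```text
clock: 17.55
tool_pos: [0.6417, -0.2317, 0.1735]
orientation: [-117.6, 89.9, 157.2]
force: [-1.0, -0.1, 0.5]
opening: 0.0872
```

```bash
python3 - <<'E'
from h import *
o=get_obs();p,d,K,T,c=shot('wrist','w10');W=world(d,K,T);print(o['opening'])
s=np.hypot(W[...,0]-.64,W[...,1]+.23)<.08
for b in blobs((abs(W[...,2]-.030)<.006)&s&(d>0),K,T,.03,40):print('holder',b)
m=((p.max(2)<75)|(W[...,2]>.02))&s
for b in blobs(m,K,T,.004,300):print('pad+holder',b)
go([.437,.008,.16],7,o=o);print(o['joint_pos'].round(1) if hasattr(o['joint_pos'],'round') else o['joint_pos'])
E
```

```text
0.08724027597399321
holder ([322.0, 181.0], [642.0, -232.1], [642.1, -232.1], [56.9, 57.4], -85.3)
pad+holder ([319.0, 330.0], [453.5, -241.5], [471.2, -243.2], [200.0, 751.6], -85.3)
pad+holder ([316.0, 184.0], [642.9, -234.2], [641.0, -232.9], [79.9, 80.7], 5.2)
tcp [ 0.6417 -0.2317  0.1735] jaw heading -85.25 tool shift cm [  1.4  -18.41 -25.58] xaxis [-0.001  0.001 -1.   ] t 17.55 j6 98.3
spin rad about tool x: 1.532 or -1.61
[ -3.5  23.2  -2.3  -0.  -64.5  98.3]
```

Emit:
move_arm(
  commands=[
    [[0,-2.63,-3.65,0],[0,-2.63,-3.65,0],[0,-2.63,-3.65,0],[0,-2.63,-3.65,0],[0,-2.63,-3.65,0],[0,-2.63,-3.65,0],[0,-2.63,-3.65,0.139],[0,0,0,0.139]],
  ],
)

```text
clock: 18.4
tool_pos: [0.4376, 0.0063, 0.1738]
orientation: [-81.4, 89.9, 178.1]
force: [0.4, -0.0, 0.1]
opening: 0.0872
```

Emit:
move_arm(
  commands=[
    [[0,0,0,0.139],[0,0,0,0.139],[0,0,0,0.139],[0,0,0,0.139],[0,0,0,0.139],[0,0,0,0.139],[0,0,0,0.139],[0,0,0,0.139]],
  ],
)

```text
clock: 19.2
tool_pos: [0.44, 0.004, 0.1734]
orientation: [8.7, 89.8, -155.7]
force: [-0.5, -0.3, 0.4]
opening: 0.087
```

Emit:
move_arm(
  commands=[
    [[0,0,0,0.139],[0,0,0,0],[0,0,0,0]],
  ],
)

```text
clock: 19.5
tool_pos: [0.4403, 0.0041, 0.1739]
orientation: [17.8, 89.9, -154.0]
force: [0.6, 0.4, 0.3]
opening: 0.0871
```

```bash
python3 - <<'E'
from h import *
o=get_obs();p,d,K,T,c=shot('wrist','w11');W=world(d,K,T)
s=np.hypot(W[...,0]-.44,W[...,1]-.01)<.09
mm=(abs(W[...,2]-.034)<.006)&s&(d>0)
for b in blobs(mm,K,T,.034,200):
    print('tin',b);go([b[2][0]/1000,b[2][1]/1000,.010],b[4]+90,o=o)
E
```

```text
tin ([324.0, 183.0], [437.3, 5.4], [437.8, 5.5], [64.5, 119.1], -83.2)
tcp [0.4403 0.0041 0.1739] jaw heading -171.81 tool shift cm [16.39 -0.18  0.21] xaxis [-0.001 -0.001 -1.   ] t 19.5 j6 -18.2
spin rad about tool x: 0.024 or -3.117
```

View pics/w11.png

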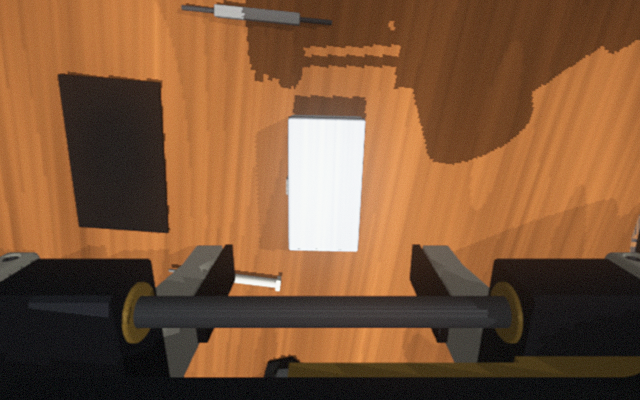

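The tin is alone at (325,183), between the fingers, and the oblong pad is at (117,152). I'll grip it now.

Emit:
move_arm(
  commands=[
    [[3,-0.15,0.25,0.022],[4,0,0,0],[4,0,0,0],[3,0,0,0],[1.6,0,0,0],[0.6,0,0,0],[0,0,0,0],[0,0,0,0]],
  ],
)

```text
clock: 20.35
tool_pos: [0.4386, 0.0056, 0.0133]
orientation: [-170.1, 89.9, 16.7]
force: [0.2, 0.0, 0.5]
opening: 0.087
```

Emit:
move_arm(
  commands=[
    [[0,0,0,0],[0,0,0,0],[0,0,0,0],[0,0,0,0],[0,0,0,0],[0,0,0,0],[0,0,0,0]],
  ],
  jaw=5.5,
)

```text
clock: 21.05
tool_pos: [0.4382, 0.0055, 0.0131]
orientation: [-166.5, 90.0, 20.2]
force: [-2.2, 1.1, 7.2]
opening: 0.0642
```

```bash
python3 - <<'E'
from h import *
o=get_obs();go([.634,.0142,.10],3.5,o=o);print(o['opening'],o['force'])
f=cv2.imread('pics/w11.png')
p,d,K,T,c=shot('wrist','w12')
E
```

```text
tcp [0.4382 0.0055 0.0131] jaw heading -173.29 tool shift cm [ -8.68   1.43 -19.55] xaxis [ 0.001  0.    -1.   ] t 21.05 j6 -20.0
spin rad about tool x: 0.056 or -3.086
0.06419278956154868 [-2.18494689  1.13050251  7.1552359 ]
```

Emit:
move_arm(
  commands=[
    [[-1.5,0,0,0],[-4,0,0,0],[-3.2,0.28,-3.9,0],[0,0.29,-3.9,0],[0,0.29,-3.9,0],[0,0.29,-3.9,0],[0,0.28,-3.95,0.056],[0,0,0,0]],
  ],
)

```text
clock: 21.9
tool_pos: [0.6374, 0.0141, 0.0979]
orientation: [124.6, 90.0, -52.0]
force: [-1.2, 0.5, -2.7]
opening: 0.0637
```

Emit:
move_arm(
  commands=[
    [[0,0,0,0],[0,0,0,0]],
  ],
)

```text
clock: 22.1
tool_pos: [0.6323, 0.0138, 0.0986]
orientation: [3.7, 89.9, -172.8]
force: [0.1, -0.2, -1.1]
opening: 0.0633
```

```bash
python3 - <<'E'
from h import *
o=get_obs();p,d,K,T,c=shot('wrist','w13');print(o['opening'])
for b in blobs(p.max(2)<75,K,T,.004,300):print(b)
go([.634,.0142,.0181],3.5,o=o);print(proj([[.634,.0142,.004]],K,T))
E
```

```text
0.06334733981921824
([321.0, 121.0], [635.4, -45.5], [635.6, -45.6], [24.5, 87.0], 3.5)
([499.0, 10.0], [545.2, -122.1], [525.4, -121.5], [7.0, 97.6], -2.6)
([297.0, 302.0], [653.1, 119.4], [631.0, 40.5], [321.4, 578.4], 3.4)
tcp [0.6323 0.0138 0.0986] jaw heading -176.52 tool shift cm [ 8.05 -0.03 -0.19] xaxis [-0.002 -0.    -1.   ] t 22.1 j6 -15.4
spin rad about tool x: -0.0 or 3.141
[[318.10475553 203.03976718]]
```

View pics/w13.png

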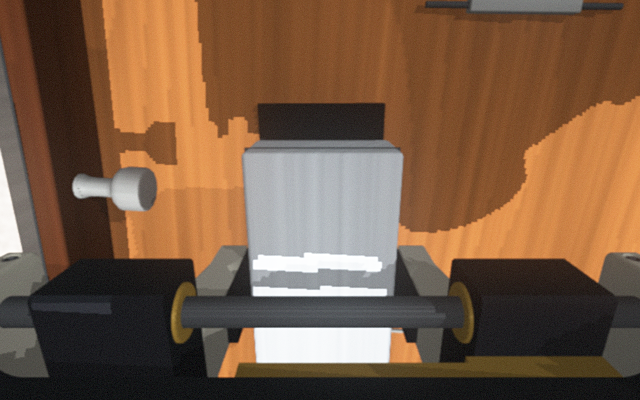

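The oblong pad's visible end strip, columns 258–384 and rows 103–140, is in line with the held tin. I'll lower it.

Emit:
move_arm(
  commands=[
    [[3,0,-0.05,0],[2.5,0,0,0],[1.4,0,0,0],[0.7,0,0,0],[0.4,0,0,0],[0.1,0,0,0],[0,0,0,0],[0,0,0,0]],
  ],
)

```text
clock: 22.95
tool_pos: [0.6345, 0.0141, 0.0191]
orientation: [-169.4, 89.9, 14.0]
force: [-0.6, -0.9, -2.2]
opening: 0.0636
```

Emit:
move_arm(
  commands=[
    [[0,0,0,0],[0,0,0,0],[0,0,0,0],[0,0,0,0],[0,0,0,0]],
  ],
  jaw=8.7,
)

```text
clock: 23.45
tool_pos: [0.634, 0.014, 0.0184]
orientation: [169.6, 90.0, -6.9]
force: [0.4, -0.1, -0.2]
opening: 0.0867
```

Emit:
move_arm(
  commands=[
    [[-2,0,0,0],[-4,0,0,0],[-5,0,0,0],[-5,0,0,0],[-3,0,0,0],[0,0,0,0],[0,0,0,0],[0,0,0,0]],
  ],
)

```text
clock: 24.25
tool_pos: [0.6331, 0.0139, 0.207]
orientation: [2.2, 89.9, -174.3]
force: [-0.3, -0.2, 0.2]
opening: 0.0871
```

```bash
python3 - <<'E'
from h import *
o=get_obs();p,d,K,T,c=shot('wrist','w14');W=world(d,K,T);print(o['opening'],o['tool_pos'])
s=(abs(W[...,0]-.633)<.08)&(abs(W[...,1]-.014)<.1)
for b in blobs((abs(W[...,2]-.038)<.006)&s&(d>0),K,T,.038,100):print('tin',b)
for b in blobs((abs(W[...,2]-.004)<.1)&s&((p.max(2)<75)|(W[...,2]>.02)),K,T,.004,300):print('pad',b)
E
```

```text
0.08710390996173199 [0.63314469 0.01392043 0.20696497]
tin ([319.0, 173.0], [634.0, 13.8], [634.8, 13.8], [65.1, 118.3], -86.4)
pad ([321.0, 160.0], [635.1, 13.7], [631.8, 15.3], [85.5, 144.7], -86.6)
```

```bash
python3 - <<'E'
from h import *
shot('scene','scene_end')
E
```

```text
(no output)
```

View pics/scene_end.png

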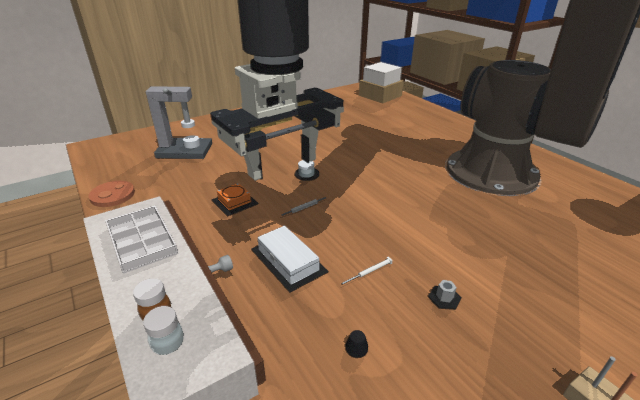

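The final scene view shows all four things upright on their own pads: die (446,292), pot (306,171), holder (234,198) and tin (288,255). The loupe is unmoved at (357,344), and the gripper is clear of everything. I'll hand the job in.

```bash
python3 -c "
from plant import *
print(close_job(),get_obs()['clock'])"
```

```text
the job is handed in; nothing more can be done
the job is handed in; nothing more can be done
```

I took the stack apart from the top down and set the die, pot, holder and tin upright, each on its own pad. The job was handed in at about 24 s of the 106 s allowed. `close_job()` gives no verdict.

| Thing | Offset from pad centre | Angle to pad |
|---|---|---|
| Die on hexagon | under about 2 mm | any turn allowed |
| Pot on round pad | under about 2 mm | not applicable |
| Holder on square | about 1 mm | within 0.5° |
| Tin on oblong | about 2 mm | within 0.2° |

- **Last checks:** the final scene picture shows all four upright on their pads, the loupe standing where it was, and the arm touching nothing. The largest wrist force I read was about 7 N.
- **Disagreements:** the top and wrist views differed by up to about 2 mm on pad centres, which is within the calibration. The wrist view of the round pad with the pot held over it was partly hidden, so I used the two earlier measurements.
- **Die grip:** the tool's measured position settled about 4 mm to one side of what I aimed for. The fingers still closed on the die's flats, at an opening of 25.8 mm.

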